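# Pull the chipped saucers and shut them in the breakages box

### The arm

A 7-joint arm with a two-finger parallel gripper is mounted at the origin on a cart in front of the work surface, level with it; the furniture and walls round the work are solid. World frame = base frame: x ahead of the robot, y to its left, z up, the work surface at z = 0. Lengths are in m, angles in rad, forces in N, time in s.
With the tool pointing down it reaches from about 0.35 to 0.9 m from the base axis. Payload 8.1 kg.
Tool frame: the origin (TCP) lies on the centre line of the jaws, within the pads' length; the fingertips stand 11 mm ahead of it and the grasp point (between the pads) lies 8 mm behind it (arm.nose_length is the distance from the TCP to the fingertips, in m); z points along the fingers, y is the line along which they close (so a half turn about z gives the same grasp; the last joint's range is limited). The gripper opens to 92 mm and grips with 3 to 60 N. Pads are 19 mm wide; open, the fingers measure 130 mm over their backs; the gripper's body (75 mm by 190 mm) begins 47 mm behind the grasp point.
Start: joints at [-1.334, 0.434, 0.025, 1.573, -0.012, 1.134, -0.075], TCP at [0.208, 0.589, 0.238] pointing down, gripper open.
Joint ranges: [-2.62, 2.62], [-0.44, 2.09], [-1.27, 1.32], [0.08, 2.57], [-1.32, 4.46], [0.12, 2], [-2.74, 2.74]. Speed limits (rad/s): [2.22, 2.22, 3.01, 3.01, 3.14, 3.14, 3.14].

### API

Orientations are given as a rotation vector (axis times angle).
In Python, from cell import arm gives the robot as it stands.
- The arm moves only by the tool jog_arm, never from a script. Its argument "moves" is a list of rows, each a list of 4 numbers: the shift along the tool's x, y, z in m, then the turn about the tool's z in rad. In form: [[tx, ty, tz, spin], ...]. A call has 1 to 20 rows; each row is the pose to reach, as a shift and turn from the pose commanded when the call began, along the tool's axes at that moment; what a row does not reach only later rows make up. A row lasts 1/8 s, in which the tool goes at most 62.5 mm and 10.7 degrees, less where a joint would pass 70% of its speed; a pose out of reach is approached as far as the arm can. A call with a gripper value outside its range is refused whole. "hand" is the finger opening in m, from 0 to 0.0918, set as the call begins (left out, the last holds). The fingers move at their own pace and stop on an object; "newtons" is the grip in N (left out, the last holds). Time passes only in rows, so rows that repeat a pose let the fingers close. It gives the time, the measured TCP pose, the force, the opening and the grip force at its end, in the units of the state.
- arm.observe(): the state, without advancing time (a new reading comes with each control period).
- arm.get_image(name): name is "side" or "top" or "wrist"; returns a dict with "color" (384x512x3 uint8, red, green, blue), "z_map" (384x512 float32, m along the optical axis (not along the pixel's ray), 0 where there is no reading), "fx", "fy", "cx", "cy" (pixels), "rvec" (rotation vector, rad) and "tvec" (3), from world to camera coordinates, as OpenCV has them. Camera axes: x right, y down, z forward; pixel columns grow to the right and rows downward; lengths in m; the calibration is good to about 2 mm. A picture is of the moment at which its call begins.
- arm.sign_off(): hands the job in; it is judged then, once.
The state is a dict: "clock": time; "joints": joint angles; "dq": joint speeds; "joint_efforts": joint torques, N m; "position": TCP position; "ee_rot": TCP orientation; "force": force on the tool from outside, world axes, zero at the start; "ft_torque": the same for the moment, N m; "width": opening from 0.0 (shut) to 1.0 (fully open); "gripper_force": force on a finger pad.
Only numpy, scipy, OpenCV 4.12 (cv2) and the standard library are available. Lean on these libraries where they do the work, as an engineer would, in place of code of your own. Each camera call takes 0.05 s, during which the arm holds its last target. There are 200 camera calls.

### The job

Two of the five saucers in the drainer are chipped. Draw those two out without disturbing the sound ones, put them in the open breakages box, and then slide the box's hatch fully shut so that nobody reaches in onto the broken edges.

Things in the scene. Friction and masses are not known exactly. Their poses are not given: they have to be found in the camera images.
- drainer: wooden plate drainer, fixed, 252 (own x, away from the robot) x 116 mm, two round rails (tops 34 mm up, own y +-42), two rows of slanted dowels to 82 mm. Five saucers stand in it in any order, 46 mm apart along x, leaning about 32 degrees from upright, tops towards the robot; 33 mm free on each side of a rim; they come out along own +x, clear after 60 mm. Origin: centre of the underside
- saucer_bitten: chipped white saucer 110 mm across and 13 mm high with a shell-shaped bite about 42 mm wide and 19 mm deep out of the rim, 47 degrees from own +x towards own +y. Origin: centre of the underside; own z: out of the eating face; own x: in its plane, to the top of the rim as it stands in the drainer. Rim: flat ring, radius 35 to 55, 8.3 to 12.9 mm up own z; foot radius 31
- saucer_snapped: chipped white saucer 110 mm across and 13 mm high with a straight piece about 80 mm long and 18 mm deep snapped off the rim, centred 70 degrees from own +x towards own -y; same axes as saucer_bitten (the rim is whole about own +x on both)
- saucer_1: sound white saucer 110 mm across and 13 mm high, standing in the drainer, same shape as the chipped ones but with an unbroken round rim; same axes as saucer_bitten
- saucer_2: sound white saucer 110 mm across and 13 mm high, standing in the drainer, same shape as the chipped ones but with an unbroken round rim; same axes as saucer_bitten
- saucer_3: sound white saucer 110 mm across and 13 mm high, standing in the drainer, same shape as the chipped ones but with an unbroken round rim; same axes as saucer_bitten
- breakages_box: white box for broken crockery, fixed, 320 (own x, away from the robot) x 158 x 80 mm, walls 6 mm, inner floor 10 mm up. Its front half (own x -154 to -4 mm) is open at the top, 138 mm wide between the lips; the rear half has a fixed deck 65 mm up and is hollow below. Origin: centre of the underside
- hatch (a joint): wooden hatch of the box, a slide along the box's own x in m: 0 = fully shut against the front wall, 0.147 = fully open, pushed back over the deck; starts well open. Its top is 75 mm above the worktop; 2 to 3 N move it; it cannot pass over a saucer that stands out of the box
- hatch_grip (a point): upright wooden pull on the hatch, 14 mm thick along the box's x, 58 mm wide along its y, from 75 to 104.5 mm above the worktop; the point is in its middle, 97 mm up, and travels with the hatch
- mill: glass mill with a grey top, 44 mm across, 90 mm high, in front of the sink, bystander; origin under its centre
- side_dish: oblong stoneware dish, 113 x 157 x 24 mm, bystander; origin under its centre

How it is judged:
On the way:
1. both chipped saucers lie in the breakages box, below its hatch (x of saucer_bitten in the frame of breakages_box between -0.155 and 0.155 m and y of saucer_bitten in the frame of breakages_box between -0.073 and 0.073 m and z of saucer_bitten in the frame of breakages_box between 0.005 and 0.062 m and x of saucer_snapped in the frame of breakages_box between -0.155 and 0.155 m and y of saucer_snapped in the frame of breakages_box between -0.073 and 0.073 m and z of saucer_snapped in the frame of breakages_box between 0.005 and 0.062 m), for 0.2 s.
At the end, for the whole second after the job is handed in: Both chipped saucers lie at rest inside the breakages box (below 62 mm); the hatch is within 4 mm of its shut stop; the three sound saucers are at rest in the drainer within 20 mm, the mill and side dish within 30 mm, of where they stood (all of step 1 and value of joint hatch below 0.004 m and linear speed of each of saucer_bitten, saucer_snapped, saucer_1, saucer_2, saucer_3 below 0.02 m/s and distance of each of saucer_1, saucer_2, saucer_3 from where it was at the start of the episode below 0.02 m and distance of each of mill, side_dish from where it was at the start of the episode below 0.03 m); the robot touches nothing.
It fails at once if a sound saucer is shifted 30 mm or more (distance of any of saucer_1, saucer_2, saucer_3 from where it was at the start of the episode above 0.03 m).
It fails at once if the mill or the side dish is pushed 40 mm or more (distance of any of mill, side_dish from where it was at the start of the episode above 0.04 m).
It also fails if it takes over 64 s, if anything falls off the work surface, if the arm or the gripper's body presses on something with over 40 N, if the wrist force passes 120 N, or if a joint passes its speed limit or range.

## Working session

There is one attempt and no reset: what is moved stays moved. The work goes in short steps, Python scripts to look and compute and a tool call to move; the robot and the scene stay as the last step left them, time stands still between calls to the robot, and variables do not carry over. Pictures are saved under pics/ and viewed, at most 10 in all, crops included, and the job is handed in when it is done.

Besides the shell and the picture viewer there is one more tool, called after "Emit:" by a JSON object that holds its "name" and its "arguments", one argument or row to a line. jog_arm: Moves the arm, as the interface text tells. Its arguments: {"type":"object","properties":{"moves":{"type":"array"},"hand":{"type":"number"},"newtons":{"type":"number"}},"required":["moves"]}

```bash
mkdir -p pics; ls
python3 - <<'E'
from cell import arm
import cv2,numpy as np,pickle
s=arm.observe();print({k:np.round(v,3) for k,v in s.items()}, arm.nose_length)
ims=[]
for n in("top","side"):
    d=arm.get_image(n);pickle.dump(d,open(f"pics/{n}0.pkl","wb"))
    cv2.imwrite(f"pics/{n}0.png",cv2.cvtColor(d["color"],cv2.COLOR_RGB2BGR))
    print(n,d["fx"],d["cx"],d["cy"],-cv2.Rodrigues(d["rvec"])[0].T@d["tvec"])
E
```

```text
pics
{'clock': np.float64(0.0), 'joints': array([-1.334,  0.435,  0.025,  1.574, -0.012,  1.134, -0.075]), 'dq': array([ 0.001, -0.002,  0.   ,  0.001, -0.001, -0.001,  0.   ]), 'joint_efforts': array([ 2.0000e-03, -6.6787e+01,  9.8600e-01, -3.1445e+01, -6.0000e-02,
        4.3000e-02,  0.0000e+00]), 'position': array([0.208, 0.589, 0.237]), 'ee_rot': array([-5.310e-01, -3.096e+00,  2.000e-03]), 'force': array([ 0.241, -0.599, -0.49 ]), 'ft_torque': array([ 0.026,  0.021, -0.003]), 'gripper_force': np.float64(0.0), 'width': np.float64(0.993)} 0.011
top 479.0841258785961 263.10022738176247 196.37957664803562 [0.24000611 0.12820923 1.61824309]
side 390.87414606819107 256.2832749515912 182.3259010765083 [-0.06215043  1.06438804  0.53199342]
```

View pics/top0.png

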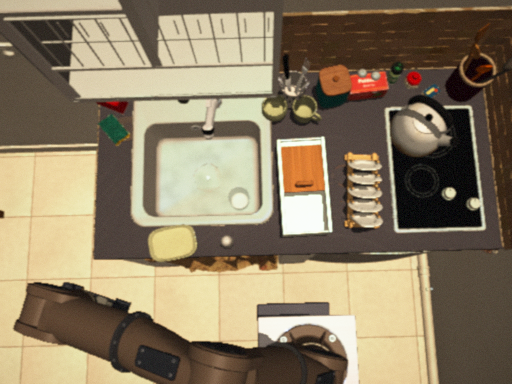

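View pics/side0.png

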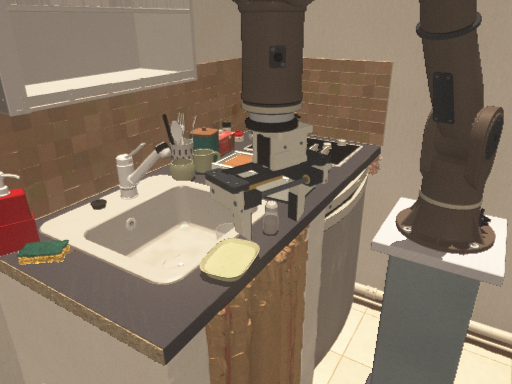

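Top view: the box is at about px (304,187) with the orange hatch up and the pull at (304,184). The drainer is at (364,190), the mill at (226,241) and the dish at (172,243). Next I'll measure the box and drainer outlines, then take the wrist camera over.

```bash
cat > h.py <<'E'
import numpy as np,cv2,pickle
from scipy.spatial.transform import Rotation as Ro
def pts(d):
    v,u=np.mgrid[0:384,0:512];z=d["z_map"].astype(float)
    c=np.stack([(u-d["cx"])/d["fx"]*z,(v-d["cy"])/d["fy"]*z,z],-1)
    R=cv2.Rodrigues(d["rvec"])[0];P=(c-np.ravel(d["tvec"]))@R
    P[z==0]=np.nan;return P
def ray(d,u,v,h):
    R=cv2.Rodrigues(d["rvec"])[0];C=-R.T@np.ravel(d["tvec"])
    r=R.T@np.array([(u-d["cx"])/d["fx"],(v-d["cy"])/d["fy"],1]);return C+r*(h-C[2])/r[2]
E
python3 - <<'E'
from h import *
d=pickle.load(open("pics/top0.pkl","rb"));P=pts(d);c=d["color"].astype(int)
for n,(u0,u1,v0,v1) in dict(box=(272,336,130,242),dr=(340,386,145,235)).items():
    s=P[v0:v1,u0:u1];m=(s[...,2]>(0.055 if n=="box" else .025))&(s[...,2]<.12)
    k,l,st,_=cv2.connectedComponentsWithStats(m.astype(np.uint8));
    i=1+np.argmax(st[1:,4]);m=l==i if n=="box" else m
    q=s[m][:,:2]; (cx,w,a)=cv2.minAreaRect((q*1000).astype(np.float32)); print(n,cx,w,a,m.sum(),np.percentile(s[m][:,2],[5,50,95,100]))
for p in[(184,304),(241,226),(243,172)]:print(P[p])
big=cv2.resize(d["color"][135:240,270:392],None,fx=5,fy=5,interpolation=cv2.INTER_CUBIC)
cv2.imwrite("pics/top_crop.png",big[...,::-1])
# wrist camera mount
from cell import arm
w=arm.get_image("wrist");R=cv2.Rodrigues(w["rvec"])[0];C=-R.T@np.ravel(w["tvec"]);s=arm.observe();T=Ro.from_rotvec(s["ee_rot"]).as_matrix()
print("tool R",T.round(3),"cam in tool",T.T@(C-s["position"]),"opt axis in tool",T.T@R[2],"cam x in tool",T.T@R[0],w["fx"])
E
```

```text
box (575.410888671875, -6.561302185058594) (321.51959228515625, 159.3486328125) 1.9236513376235962 2944 [0.06535418 0.07533122 0.08421383 0.11150217]
dr (560.1769409179688, -207.24838256835938) (109.43031311035156, 266.3927917480469) 86.70816802978516 1978 [0.02930734 0.05840043 0.10938877 0.11929409]
[ 0.57217686 -0.00421466  0.0996088 ]
[0.39487143 0.25169185 0.08860325]
[0.40064095 0.4392016  0.01187916]
tool R [[-0.943  0.333 -0.   ]
 [ 0.333  0.943 -0.001]
 [-0.    -0.001 -1.   ]] cam in tool [ 0.07503091  0.00072869 -0.14682377] opt axis in tool [-2.78214416e-01 -7.50312255e-04  9.60518701e-01] cam x in tool [-7.97470791e-04  9.99999531e-01  5.50165271e-04] 285.18292512497214
```

View pics/top_crop.png

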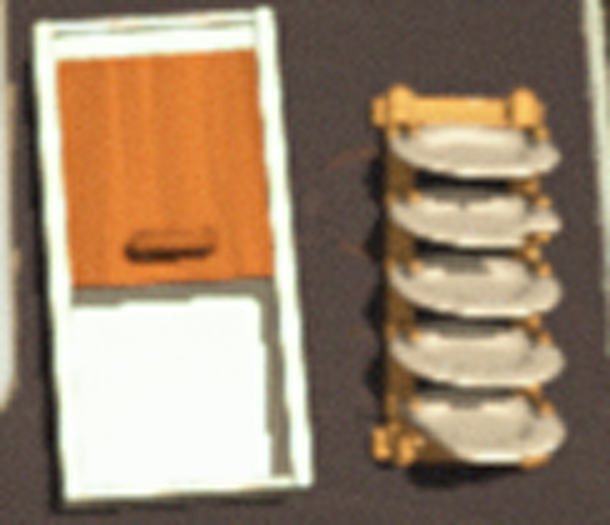

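Crop: the front saucer (row ~430) is cut straight on its left, so it is the snapped one. The second from the back (row ~215) seems notched on its right at (550,220). I'll confirm that with the wrist camera.

Emit:
{"name": "jog_arm", "arguments": {
  "moves": [
    [-0.576,-0.633,-0.06,1.265],
    [-0.576,-0.633,-0.06,1.265],
    [-0.576,-0.633,-0.06,1.265],
    [-0.576,-0.633,-0.06,1.265],
    [-0.576,-0.633,-0.06,1.265],
    [-0.576,-0.633,-0.06,1.265],
    [-0.576,-0.633,-0.06,1.265],
    [-0.576,-0.633,-0.06,1.265],
    [-0.576,-0.633,-0.06,1.265],
    [-0.576,-0.633,-0.06,1.265],
    [-0.576,-0.633,-0.06,1.265],
    [-0.576,-0.633,-0.06,1.265],
    [-0.576,-0.633,-0.06,1.265],
    [-0.576,-0.633,-0.06,1.265],
    [-0.576,-0.633,-0.06,1.265],
    [-0.576,-0.633,-0.06,1.265],
    [-0.576,-0.633,-0.06,1.265],
    [-0.576,-0.633,-0.06,1.265]
  ],
  "hand": 0.03
}}

```text
clock: 2.4
position: [0.5404, -0.1982, 0.2978]
ee_rot: [-2.257, -2.185, -0.001]
force: [-0.2, 1.1, 0.1]
width: 0.323
gripper_force: 0.0
```

Run:
```python
from cell import arm
from h import *
d=arm.get_image("wrist");pickle.dump(d,open("pics/w1.pkl","wb"));s=arm.observe()
print(s["clock"],s["position"],Ro.from_rotvec(s["ee_rot"]).as_matrix().round(3))
cv2.imwrite("pics/w1.png",cv2.resize(d["color"],None,fx=1.5,fy=1.5,interpolation=cv2.INTER_CUBIC)[...,::-1])
P=pts(d);print(np.nanmax(P[...,2]))
m=(P[...,2]>.07)&(P[...,0]>.4)&(P[...,0]<.72)&(P[...,1]<-.13)&(P[...,1]>-.28)&(P[...,2]<.16)
# profile at centreline y=-0.207
s=m&(abs(P[...,1]+.207)<.008)
for x in np.arange(.40,.72,.01):
    q=P[s&(abs(P[...,0]-x)<.005)]
    if len(q):print(round(x,2),len(q),q[:,2].max().round(4),q[:,2].min().round(4))
```

```text
2.45 [ 0.54037098 -0.19849105  0.29783795] [[ 0.032  0.999  0.   ]
 [ 0.999 -0.032  0.001]
 [ 0.001  0.    -1.   ]]
0.40522693697352247
0.42 5 0.1141 0.1122
0.43 138 0.1151 0.1005
0.44 164 0.1029 0.0742
0.45 32 0.0757 0.0702
0.47 48 0.1156 0.1107
0.48 147 0.1139 0.0844
0.49 100 0.0852 0.0702
0.5 2 0.0704 0.0702
0.52 97 0.1155 0.1051
0.53 102 0.1073 0.0789
0.54 47 0.0788 0.07
0.56 38 0.1149 0.1117
0.57 87 0.1144 0.0971
0.58 62 0.086 0.071
0.59 6 0.0707 0.0701
0.61 63 0.1162 0.1082
0.62 37 0.1091 0.0993
0.63 38 0.0807 0.0701
```

View pics/w1.png

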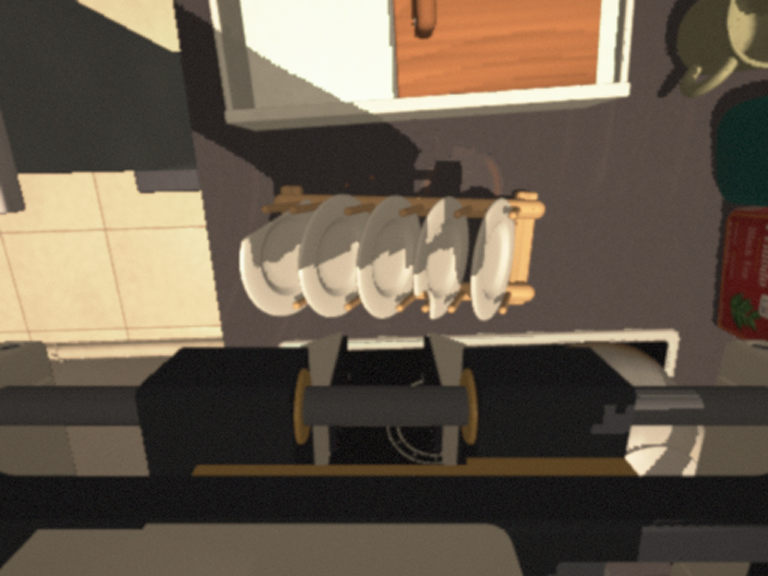

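Wrist view: image right is +x. The left saucer at (270,265) is cut straight on the +y side, so it is the snapped one. The fourth, at (440,260), is bitten at its lower (-y) edge near (425,300). Next I'll fit the saucer planes and the yaw.

Run:
```python
from h import *
d=pickle.load(open("pics/w1.pkl","rb"));P=pts(d);c=d["color"].astype(int)
hsv=cv2.cvtColor(d["color"],cv2.COLOR_RGB2HSV)
roi=(P[...,0]>.38)&(P[...,0]<.72)&(P[...,1]<-.13)&(P[...,1]>-.29)&(P[...,2]<.13)
wh=roi&(hsv[...,1]<90)&(P[...,2]>.05)
wood=roi&(hsv[...,1]>95)&(P[...,2]>.015)
q=P[wood];print("wood",len(q),cv2.minAreaRect((q[:,:2]*1000).astype(np.float32)))
q=P[wood&(P[...,1]>-.18)&(P[...,2]>.02)&(P[...,2]<.045)];print("rail",len(q),np.polyfit(q[:,0],q[:,1],1) if len(q)>5 else 0)
t=np.radians(32);Q=P[wh];pl=Q[:,0]*np.cos(t)+Q[:,2]*np.sin(t);up=-Q[:,0]*np.sin(t)+Q[:,2]*np.cos(t)
h,e=np.histogram(pl,np.arange(.40,.62,.004));print([(round(a,3),int(b)) for a,b in zip(e,h)])
for k in range(5):
    s=(abs(Q[:,0]-(.425+.046*k+ .0))<.012)&(Q[:,2]>.103)
    r=Q[s]; 
    # full-saucer rim: highest part
    j=r[:,2]>r[:,2].max()-.004
    print(k,"top pts",len(r),"xmin",np.percentile(r[:,0],3).round(4),"high mean",r[j].mean(0).round(4),"zmax",np.percentile(r[:,2],98).round(4),"y range",r[:,1].min().round(4),r[:,1].max().round(4))
# box
b=(P[...,1]>-.1)&(P[...,2]>.05)&(P[...,2]<.09)
ed=b&(abs(P[...,2]-.08)<.004)&(P[...,1]<-.04); q=P[ed];print("box right wall",np.polyfit(q[:,0],q[:,1],1),q[:,0].min(),q[:,0].max(),q[:,1].min(),q[:,1].max())
g=(P[...,2]>.09)&(P[...,2]<.112)&(P[...,1]>-.06)&(P[...,0]>.5)&(P[...,0]<.65);q=P[g];print("grip",q.min(0),q.max(0),np.median(q,0))
```

```text
wood 2590 ((561.775390625, -204.17941284179688), (114.54490661621094, 259.6441345214844), 86.67088317871094)
rail 863 [-0.0753089  -0.11639264]
[(np.float64(0.4), 0), (np.float64(0.404), 0), (np.float64(0.408), 0), (np.float64(0.412), 35), (np.float64(0.416), 990), (np.float64(0.42), 1056), (np.float64(0.424), 162), (np.float64(0.428), 1), (np.float64(0.432), 2), (np.float64(0.436), 0), (np.float64(0.44), 0), (np.float64(0.444), 0), (np.float64(0.448), 0), (np.float64(0.452), 228), (np.float64(0.456), 804), (np.float64(0.46), 990), (np.float64(0.464), 399), (np.float64(0.468), 8), (np.float64(0.472), 1), (np.float64(0.476), 0), (np.float64(0.48), 0), (np.float64(0.484), 0), (np.float64(0.488), 0), (np.float64(0.492), 484), (np.float64(0.496), 612), (np.float64(0.5), 897), (np.float64(0.504), 54), (np.float64(0.508), 2), (np.float64(0.512), 2), (np.float64(0.516), 1), (np.float64(0.52), 0), (np.float64(0.524), 0), (np.float64(0.528), 0), (np.float64(0.532), 562), (np.float64(0.536), 465), (np.float64(0.54), 522), (np.float64(0.544), 5), (np.float64(0.548), 5), (np.float64(0.552), 2), 
[... 386 characters left out ...]
7 high mean [ 0.4276 -0.1975  0.1129] zmax 0.1145 y range -0.2327 -0.1733
1 top pts 437 xmin 0.472 high mean [ 0.4739 -0.1987  0.1133] zmax 0.115 y range -0.2357 -0.164
2 top pts 406 xmin 0.5172 high mean [ 0.5198 -0.2013  0.1132] zmax 0.115 y range -0.2384 -0.1666
3 top pts 310 xmin 0.5623 high mean [ 0.5648 -0.2044  0.1128] zmax 0.1145 y range -0.2262 -0.1694
4 top pts 317 xmin 0.6091 high mean [ 0.611  -0.2065  0.1136] zmax 0.115 y range -0.2427 -0.1709
box right wall [ 0.03906338 -0.09684126] 0.4160496758678262 0.7356629001647489 -0.08652167127011955 -0.04005953484098811
grip [ 0.56744249 -0.03228716  0.09008393] [ 0.58198646 -0.01026628  0.10601711] [ 0.57407174 -0.02371551  0.10295662]
```

Emit:
{"name": "jog_arm", "arguments": {
  "moves": [
    [-0.002,-0.113,-0.0,0.025],
    [-0.002,-0.113,0.05,0.025],
    [-0.002,-0.113,0.1,0.025],
    [-0.002,-0.113,0.13,0.025],
    [-0.002,-0.113,0.13,0.025],
    [-0.002,-0.113,0.15,0.025],
    [-0.002,-0.113,0.17,0.025],
    [-0.002,-0.113,0.184,0.025],
    [-0.002,-0.113,0.184,0.025]
  ],
  "hand": 0.028
}}

```text
clock: 3.58
position: [0.4275, -0.1976, 0.1139]
ee_rot: [-2.286, -2.155, 0.0]
force: [0.7, 0.4, -0.1]
width: 0.306
gripper_force: 0.0
```

```bash
cat > look.py <<'E'
import sys
from cell import arm
from h import *
n,name=sys.argv[1],sys.argv[2]
d=arm.get_image(n);pickle.dump(d,open(f"pics/{name}.pkl","wb"));s=arm.observe()
print({k:np.round(s[k],4) for k in("clock","position","force","width","gripper_force")},Ro.from_rotvec(s["ee_rot"]).as_matrix()[:2,:2].round(3).tolist())
cv2.imwrite(f"pics/{name}.png",cv2.resize(d["color"],None,fx=1.5,fy=1.5,interpolation=cv2.INTER_CUBIC)[...,::-1])
E
python3 look.py wrist w2
```

```text
{'clock': np.float64(3.625), 'position': array([ 0.4277, -0.1979,  0.1143]), 'force': array([ 0.1245,  0.2695, -0.3872]), 'width': np.float64(0.303), 'gripper_force': np.float64(0.0)} [[0.059, 0.998], [0.998, -0.059]]
```

View pics/w2.png

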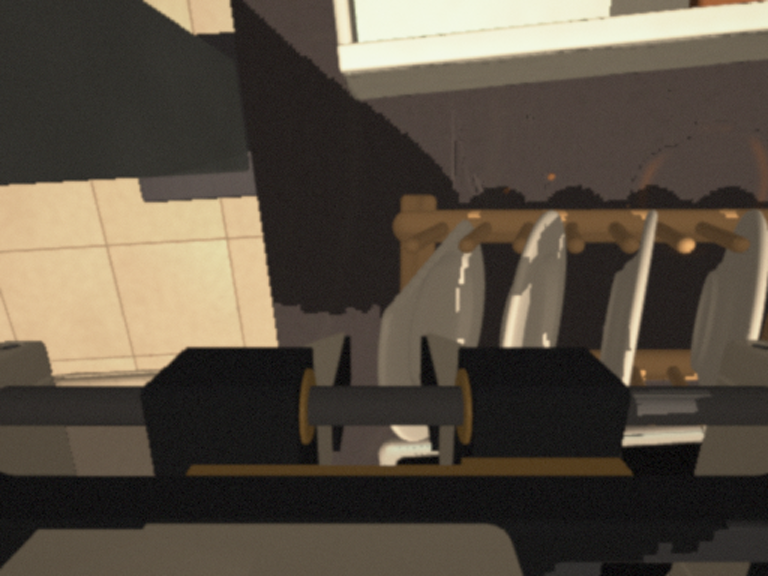

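The front saucer's rim is between the fingers at px (390-430,350). I'll close and draw it out along the slant.

Emit:
{"name": "jog_arm", "arguments": {
  "moves": [
    [0,0,0,0],
    [0,0,0,0],
    [0,0,0,0],
    [0,0,0,0],
    [0,-0.006,-0.009,0],
    [0,-0.014,-0.022,0],
    [0,-0.022,-0.035,0],
    [0,-0.03,-0.048,0],
    [0,-0.038,-0.061,0],
    [0,-0.045,-0.072,0],
    [0,-0.05,-0.09,0],
    [0,-0.05,-0.11,0],
    [0,-0.05,-0.12,0],
    [0,-0.05,-0.12,0]
  ],
  "hand": 0,
  "newtons": 14
}}

```text
clock: 5.38
position: [0.3775, -0.1946, 0.2341]
ee_rot: [2.285, 2.155, 0.002]
force: [-0.1, 0.3, -1.3]
width: 0.048
gripper_force: 14.0
```

```bash
python3 look.py wrist w3
```

```text
{'clock': np.float64(5.425), 'position': array([ 0.3772, -0.1945,  0.2335]), 'force': array([ 0.9097, -0.0248, -2.3773]), 'width': np.float64(0.0457), 'gripper_force': np.float64(14.0011)} [[0.059, 0.998], [0.998, -0.059]]
```

View pics/w3.png

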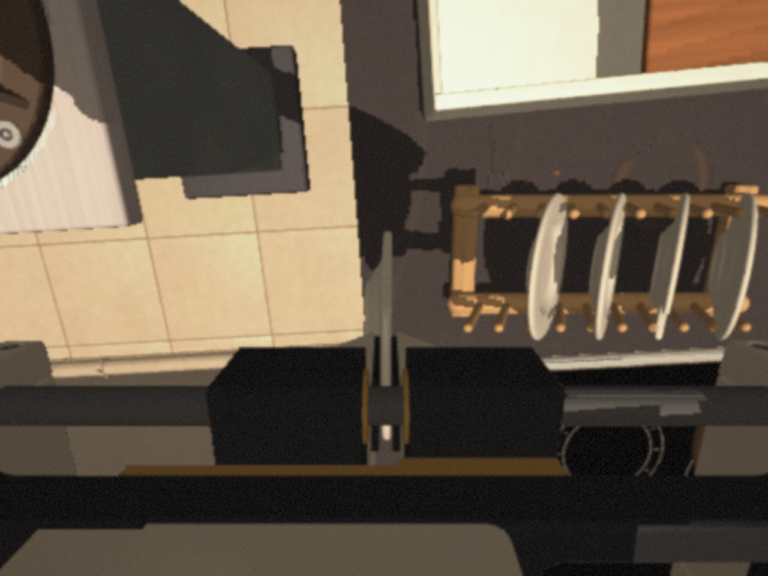

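The saucer now hangs upright in the grip and the other four look undisturbed. Carry it over the box's open half.

Emit:
{"name": "jog_arm", "arguments": {
  "moves": [
    [0,0,-0.03,0],
    [0.03,0.02,-0.03,-0.02],
    [0.07,0.055,-0.03,-0.04],
    [0.11,0.085,-0.03,-0.06],
    [0.15,0.115,-0.03,-0.08],
    [0.18,0.14,-0.03,-0.095],
    [0.195,0.151,-0.03,-0.095],
    [0.195,0.151,-0.03,-0.095],
    [0.195,0.151,0.0,-0.095],
    [0.195,0.151,0.03,-0.095],
    [0.195,0.151,0.06,-0.095],
    [0.195,0.151,0.085,-0.095],
    [0.195,0.151,0.1,-0.095],
    [0.195,0.151,0.1,-0.095]
  ]
}}

```text
clock: 7.18
position: [0.5387, -0.01, 0.1333]
ee_rot: [-2.182, -2.259, 0.002]
force: [-0.5, 1.4, -0.5]
width: 0.046
gripper_force: 14.0
```

```bash
python3 look.py wrist w4
python3 - <<'E'
from h import *
d=pickle.load(open("pics/w4.pkl","rb"));P=pts(d)
hsv=cv2.cvtColor(d["color"],cv2.COLOR_RGB2HSV)
R=cv2.Rodrigues(d["rvec"])[0]
# hatch edge/pull
w=(hsv[...,1]>100)&(P[...,2]>.065)&(P[...,2]<.085)&(abs(P[...,1])<.08)&(P[...,0]>.5)&(P[...,0]<.75)
q=P[w];print("hatch",len(q),q.min(0),np.percentile(q[:,0],[1,5]))
E
```

```text
{'clock': np.float64(7.225), 'position': array([ 0.5395, -0.0098,  0.1341]), 'force': array([ 0.4499, -0.0989, -1.3433]), 'width': np.float64(0.045), 'gripper_force': np.float64(13.9991)} [[-0.035, 0.999], [0.999, 0.035]]
hatch 26991 [ 0.55050656 -0.07219556  0.06766209] [0.5532655  0.56010598]
```

View pics/w4.png

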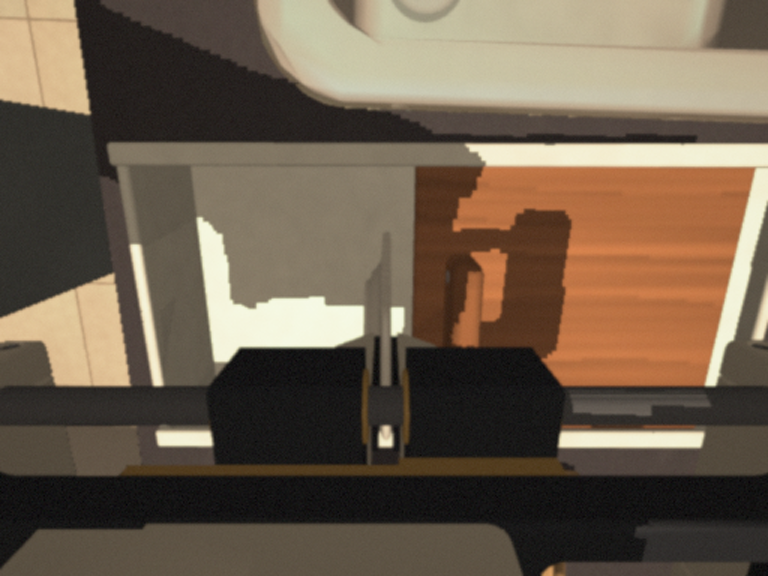

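The plate hangs in the open half, about 11 mm in front of the hatch edge (edge at px x=415, plate at 387). Lower until it touches the floor.

Emit:
{"name": "jog_arm", "arguments": {
  "moves": [
    [0,0,0.005,0],
    [0,0,0.01,0],
    [0,0,0.01,0]
  ]
}}

```text
clock: 7.6
position: [0.5406, -0.0089, 0.1243]
ee_rot: [2.18, 2.26, 0.003]
force: [0.2, 0.3, 3.9]
width: 0.05
gripper_force: 14.0
```

Emit:
{"name": "jog_arm", "arguments": {
  "moves": [
    [0,-0.005,0,0],
    [0,-0.01,0,0],
    [0,-0.015,0,0]
  ]
}}

```text
clock: 7.98
position: [0.5242, -0.0095, 0.1237]
ee_rot: [-2.181, -2.261, 0.0]
force: [1.1, 0.3, 0.2]
width: 0.047
gripper_force: 14.8
```

Emit:
{"name": "jog_arm", "arguments": {
  "moves": [
    [0,0,0,0],
    [0,0,0,0],
    [0,-0.008,0,0],
    [0,-0.016,0,0],
    [0,-0.024,0,0],
    [0,-0.024,-0.02,0],
    [0,-0.02,-0.05,0],
    [0,-0.01,-0.09,0],
    [0,0,-0.13,0],
    [0,0,-0.15,0],
    [0,0,-0.15,0]
  ],
  "hand": 0.06
}}

```text
clock: 9.35
position: [0.5252, -0.0096, 0.2749]
ee_rot: [2.18, 2.26, 0.004]
force: [-0.2, 0.1, 0.3]
width: 0.655
gripper_force: 0.0
```

```bash
python3 look.py wrist w5
```

```text
{'clock': np.float64(9.4), 'position': array([ 0.5244, -0.0095,  0.2737]), 'force': array([-0.1328,  0.4884, -0.6531]), 'width': np.float64(0.656), 'gripper_force': np.float64(0.0)} [[-0.036, 0.999], [0.999, 0.036]]
```

View pics/w5.png

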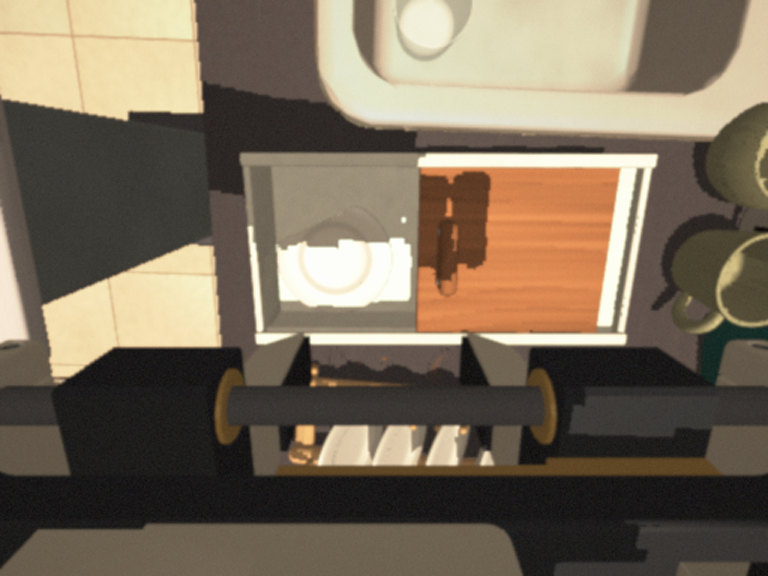

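Saucer 1 lies flat in the box, around px (335,260). Now the bitten one.

Emit:
{"name": "jog_arm", "arguments": {
  "moves": [
    [-0.06,0.01,0,0.03],
    [-0.12,0.02,0,0.06],
    [-0.17,0.03,0,0.095],
    [-0.196,0.033,0,0.095],
    [-0.196,0.033,0.03,0.095],
    [-0.196,0.033,0.07,0.095],
    [-0.196,0.033,0.11,0.095],
    [-0.196,0.033,0.11,0.095],
    [-0.196,0.033,0.13,0.095],
    [-0.196,0.033,0.15,0.095],
    [-0.196,0.033,0.16,0.095],
    [-0.196,0.033,0.16,0.095]
  ],
  "hand": 0.028
}}

```text
clock: 10.9
position: [0.5647, -0.2043, 0.114]
ee_rot: [-2.286, -2.155, 0.0]
force: [-0.7, 0.0, 0.4]
width: 0.304
gripper_force: 0.0
```

```bash
python3 look.py wrist w6
```

```text
{'clock': np.float64(10.95), 'position': array([ 0.565 , -0.2045,  0.1145]), 'force': array([-0.0596, -1.4058, -0.2911]), 'width': np.float64(0.3033), 'gripper_force': np.float64(0.0)} [[0.059, 0.998], [0.998, -0.059]]
```

View pics/w6.png

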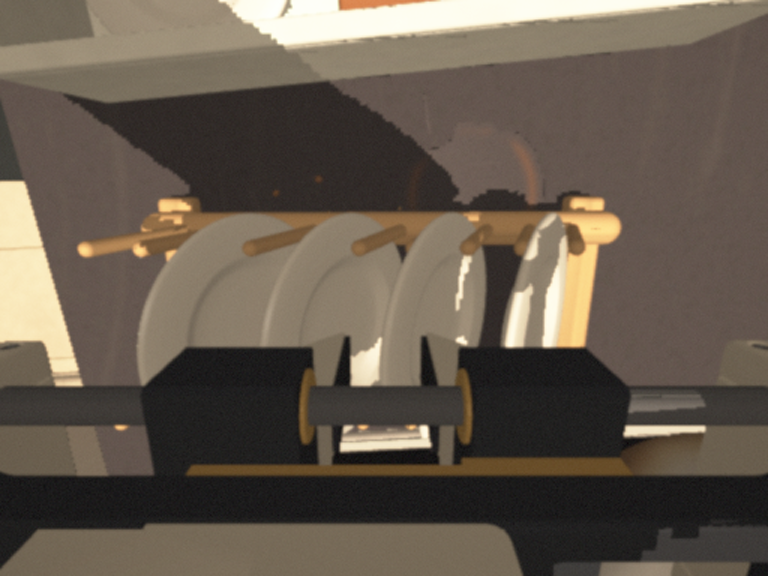

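The bitten saucer's rim is between the fingers, at px (385-420,340). Draw it out with a lighter grip.

Emit:
{"name": "jog_arm", "arguments": {
  "moves": [
    [0,0,0,0],
    [0,0,0,0],
    [0,0,0,0],
    [0,0,0,0],
    [0,-0.005,-0.008,0],
    [0,-0.011,-0.018,0],
    [0,-0.018,-0.028,0],
    [0,-0.022,-0.038,0],
    [0,-0.024,-0.05,0],
    [0,-0.024,-0.062,0],
    [0,-0.024,-0.075,0],
    [0,-0.024,-0.09,0],
    [0,-0.024,-0.12,0],
    [0,-0.024,-0.15,0],
    [0,-0.024,-0.15,0]
  ],
  "hand": 0,
  "newtons": 10
}}

```text
clock: 12.82
position: [0.5419, -0.2036, 0.2665]
ee_rot: [2.283, 2.152, 0.004]
force: [-0.3, 0.0, 0.1]
width: 0.005
gripper_force: 0.0
```

```bash
python3 look.py wrist w7;  python3 - <<'E'
from h import *
d=pickle.load(open("pics/w7.pkl","rb"));P=pts(d)
hsv=cv2.cvtColor(d["color"],cv2.COLOR_RGB2HSV)
wh=(hsv[...,1]<90)
for x0 in (.474,.520,.611):
    r=P[wh&(abs(P[...,0]-x0)<.02)&(P[...,2]>.103)&(P[...,2]<.125)&(abs(P[...,1]+.2)<.06)]
    print(x0,len(r),r[r[:,2]>.109].mean(0).round(4) if len(r) else 0)
E
```

```text
{'clock': np.float64(12.875), 'position': array([ 0.5413, -0.2031,  0.265 ]), 'force': array([-0.6201, -0.542 , -1.0005]), 'width': np.float64(0.0078), 'gripper_force': np.float64(0.0)} [[0.059, 0.998], [0.998, -0.059]]
0.474 537 [ 0.4752 -0.1994  0.1119]
0.52 493 [ 0.5207 -0.2011  0.112 ]
0.611 368 [ 0.6121 -0.2058  0.1123]
```

View pics/w7.png

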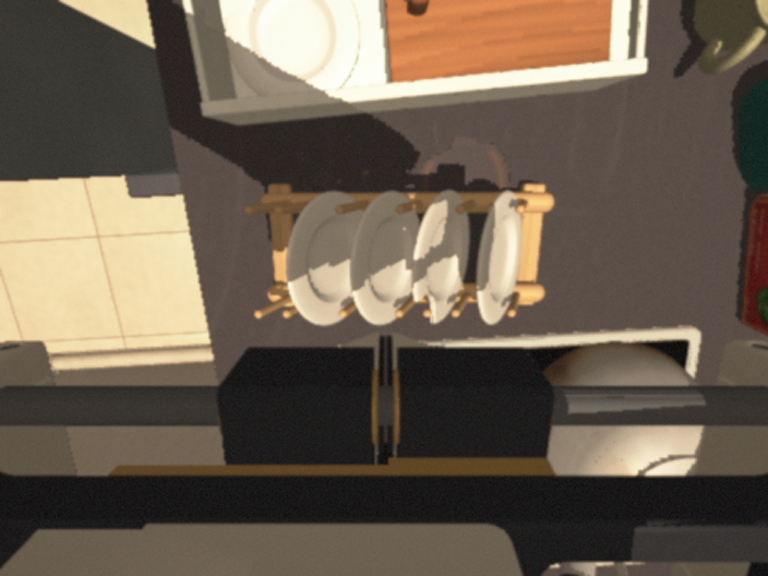

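The grip slipped and the bitten saucer is back standing in its slot, with the others unmoved. I've now used all 10 views, so from here I check by numbers. I'll measure its rim and retry deeper and firmer.

Run:
```python
from h import *
for f in("w1","w7"):
    d=pickle.load(open(f"pics/{f}.pkl","rb"));P=pts(d)
    hsv=cv2.cvtColor(d["color"],cv2.COLOR_RGB2HSV);wh=(hsv[...,1]<90)
    for x0 in (.474,.520,.565,.611):
        r=P[wh&(abs(P[...,0]-x0)<.015)&(P[...,2]>.09)&(P[...,2]<.13)&(abs(P[...,1]+.203)<.012)]
        a,b=np.polyfit(r[:,2],r[:,0],1)
        print(f,x0,len(r),"xmin",np.percentile(r[:,0],3).round(4),"zmax",np.percentile(r[:,2],97).round(4),"dx/dz",a.round(2),"x at .11",(a*.11+b).round(4))
```

```text
w1 0.474 252 xmin 0.4716 zmax 0.1149 dx/dz -0.54 x at .11 0.4763
w1 0.52 214 xmin 0.517 zmax 0.1151 dx/dz -0.7 x at .11 0.5222
w1 0.565 187 xmin 0.5623 zmax 0.1145 dx/dz -0.72 x at .11 0.5673
w1 0.611 154 xmin 0.6089 zmax 0.1152 dx/dz -0.74 x at .11 0.6141
w7 0.474 304 xmin 0.4721 zmax 0.1147 dx/dz -0.55 x at .11 0.4765
w7 0.52 261 xmin 0.5173 zmax 0.1148 dx/dz -0.7 x at .11 0.5222
w7 0.565 216 xmin 0.5615 zmax 0.1156 dx/dz -0.69 x at .11 0.5673
w7 0.611 177 xmin 0.609 zmax 0.1149 dx/dz -0.76 x at .11 0.6141
```

Emit:
{"name": "jog_arm", "arguments": {
  "moves": [
    [0,0.024,0,0],
    [0,0.024,0,0],
    [0,0.024,0.04,0],
    [0,0.024,0.08,0],
    [0,0.024,0.11,0],
    [0,0.024,0.13,0],
    [0,0.024,0.145,0],
    [0,0.024,0.154,0],
    [0,0.024,0.154,0]
  ],
  "hand": 0.028
}}

```text
clock: 14.0
position: [0.5644, -0.2042, 0.1095]
ee_rot: [-2.286, -2.154, 0.001]
force: [0.6, 0.1, 0.7]
width: 0.304
gripper_force: 0.0
```

Emit:
{"name": "jog_arm", "arguments": {
  "moves": [
    [0,0,0,0],
    [0,0,0,0],
    [0,0,0,0],
    [0,0,0,0],
    [0,0,0,0]
  ],
  "hand": 0,
  "newtons": 25
}}

```text
clock: 14.62
position: [0.567, -0.2047, 0.111]
ee_rot: [2.283, 2.152, 0.004]
force: [5.2, -0.2, 3.2]
width: 0.122
gripper_force: 22.1
```

Emit:
{"name": "jog_arm", "arguments": {
  "moves": [
    [0,-0.002,-0.004,0],
    [0,-0.005,-0.009,0],
    [0,-0.009,-0.015,0],
    [0,-0.012,-0.02,0],
    [0,-0.012,-0.02,0]
  ]
}}

```text
clock: 15.25
position: [0.5559, -0.204, 0.1319]
ee_rot: [2.281, 2.152, 0.006]
force: [5.0, 0.6, 9.7]
width: 0.106
gripper_force: 27.9
```

Emit:
{"name": "jog_arm", "arguments": {
  "moves": [
    [0,-0.003,-0.006,0],
    [0,-0.007,-0.012,0],
    [0,-0.01,-0.018,0],
    [0,-0.013,-0.024,0],
    [0,-0.013,-0.024,0]
  ]
}}

```text
clock: 15.88
position: [0.5414, -0.2031, 0.1552]
ee_rot: [2.283, 2.153, 0.004]
force: [4.2, 0.7, 5.2]
width: 0.115
gripper_force: 27.5
```

Emit:
{"name": "jog_arm", "arguments": {
  "moves": [
    [0,-0.003,-0.008,0],
    [0,-0.006,-0.016,0],
    [0,-0.008,-0.024,0],
    [0,-0.008,-0.032,0],
    [0,-0.008,-0.032,0]
  ]
}}

```text
clock: 16.5
position: [0.5318, -0.2024, 0.1863]
ee_rot: [2.286, 2.155, 0.001]
force: [0.7, -0.9, 0.5]
width: 0.056
gripper_force: 24.3
```

```bash
python3 look.py wrist w8;  cat > chk.py <<'E'
import sys
from h import *
d=pickle.load(open(f"pics/{sys.argv[1]}.pkl","rb"));P=pts(d)
hsv=cv2.cvtColor(d["color"],cv2.COLOR_RGB2HSV);wh=(hsv[...,1]<90)
for x0 in (.474,.520,.565,.611):
    r=P[wh&(abs(P[...,0]-x0)<.015)&(P[...,2]>.09)&(P[...,2]<.125)&(abs(P[...,1]+.19)<.02)]
    print(x0,len(r),"xmin",np.percentile(r[:,0],3).round(4) if len(r) else 0,"zmax",np.percentile(r[:,2],97).round(4) if len(r) else 0)
r=P[wh&(P[...,2]>.125)&(P[...,2]<.25)&(abs(P[...,0]-.55)<.08)&(abs(P[...,1]+.17)<.06)];print("held",len(r),r.min(0) if len(r) else 0,r.max(0) if len(r) else 0)
E
python3 chk.py w8
```

```text
{'clock': np.float64(16.55), 'position': array([ 0.5318, -0.2023,  0.186 ]), 'force': array([1.1202, 0.1213, 0.3848]), 'width': np.float64(0.0499), 'gripper_force': np.float64(24.2781)} [[0.059, 0.998], [0.998, -0.059]]
0.474 930 xmin 0.4729 zmax 0.1146
0.52 466 xmin 0.518 zmax 0.1161
0.565 0 xmin 0 zmax 0
0.611 459 xmin 0.6091 zmax 0.1148
held 4876 [ 0.50147841 -0.2298329   0.12511308] [ 0.62031015 -0.14551985  0.24999885]
```

Held upright, neighbours unmoved. Lift clear, easing +x away from the neighbour.

Emit:
{"name": "jog_arm", "arguments": {
  "moves": [
    [0,0.003,-0.003,0],
    [0,0.007,-0.008,0],
    [0,0.01,-0.02,0],
    [0,0.01,-0.04,0],
    [0,0.01,-0.07,0],
    [0,0.01,-0.085,0],
    [0,0.01,-0.085,0]
  ]
}}

```text
clock: 17.42
position: [0.5422, -0.2031, 0.2716]
ee_rot: [2.285, 2.154, 0.002]
force: [-0.1, -0.8, -2.2]
width: 0.048
gripper_force: 24.7
```

```bash
python3 look.py wrist w9; python3 chk.py w9
python3 - <<'E'
from h import *
d=pickle.load(open("pics/w9.pkl","rb"));P=pts(d)
# saucer 1 in box: points above floor, below rim
m=(P[...,0]>.42)&(P[...,0]<.55)&(abs(P[...,1]+.01)<.068)&(P[...,2]>.014)&(P[...,2]<.05)
q=P[m];print(len(q),q.min(0),q.max(0),np.median(q[:,2]))
E
```

```text
{'clock': np.float64(17.475), 'position': array([ 0.5417, -0.2027,  0.2706]), 'force': array([ 0.2455,  0.9774, -1.32  ]), 'width': np.float64(0.0465), 'gripper_force': np.float64(24.7341)} [[0.059, 0.998], [0.998, -0.059]]
0.474 501 xmin 0.4731 zmax 0.1143
0.52 413 xmin 0.5183 zmax 0.1161
0.565 0 xmin 0 zmax 0
0.611 296 xmin 0.6093 zmax 0.1149
held 697 [ 0.53286763 -0.19921403  0.21417548] [ 0.54818767 -0.14524885  0.24998622]
5408 [ 0.420007   -0.07187828  0.01414179] [0.5329715  0.00605281 0.04987135] 0.021307980626301154
```

Emit:
{"name": "jog_arm", "arguments": {
  "moves": [
    [0.05,-0.003,0,-0.03],
    [0.1,-0.006,0,-0.06],
    [0.15,-0.01,0,-0.095],
    [0.193,-0.013,0,-0.095],
    [0.193,-0.013,0,-0.095],
    [0.193,-0.013,0.04,-0.095],
    [0.193,-0.013,0.08,-0.095],
    [0.193,-0.013,0.11,-0.095],
    [0.193,-0.013,0.13,-0.095],
    [0.193,-0.013,0.138,-0.095],
    [0.193,-0.013,0.138,-0.095]
  ]
}}

```text
clock: 18.85
position: [0.5398, -0.0101, 0.1324]
ee_rot: [-2.182, -2.26, 0.002]
force: [-0.2, -0.4, -0.7]
width: 0.045
gripper_force: 24.9
```

Emit:
{"name": "jog_arm", "arguments": {
  "moves": [
    [0,0,0.005,0],
    [0,0,0.009,0],
    [0,0,0.009,0]
  ]
}}

```text
clock: 19.23
position: [0.5401, -0.0094, 0.1237]
ee_rot: [-2.181, -2.261, -0.0]
force: [0.1, 0.4, -1.3]
width: 0.045
gripper_force: 24.9
```

Emit:
{"name": "jog_arm", "arguments": {
  "moves": [
    [0,0,0.003,0],
    [0,0,0.005,0],
    [0,0,0.005,0]
  ]
}}

```text
clock: 19.6
position: [0.5408, -0.0095, 0.1192]
ee_rot: [2.181, 2.26, 0.002]
force: [-0.8, -0.1, 3.7]
width: 0.049
gripper_force: 25.0
```

Emit:
{"name": "jog_arm", "arguments": {
  "moves": [
    [0,-0.005,0,0],
    [0,-0.01,0,0],
    [0,-0.015,0,0]
  ],
  "newtons": 12
}}

```text
clock: 19.98
position: [0.5249, -0.01, 0.1188]
ee_rot: [2.181, 2.261, 0.0]
force: [1.1, -0.1, 0.4]
width: 0.055
gripper_force: 12.5
```

Emit:
{"name": "jog_arm", "arguments": {
  "moves": [
    [0,0,0,0],
    [0,0,0,0],
    [0,-0.008,0,0],
    [0,-0.016,0,0],
    [0,-0.024,0,0],
    [0,-0.03,-0.01,0],
    [0,-0.03,-0.03,0],
    [0,-0.02,-0.06,0],
    [0,-0.01,-0.09,0],
    [0,0,-0.13,0],
    [0,0,-0.15,0],
    [0,0,-0.15,0]
  ],
  "hand": 0.032
}}

```text
clock: 21.48
position: [0.5259, -0.0102, 0.2705]
ee_rot: [2.18, 2.259, 0.005]
force: [-1.2, -1.3, -0.2]
width: 0.346
gripper_force: 0.0
```

```bash
python3 look.py wrist w10
python3 - <<'E'
from h import *
d=pickle.load(open("pics/w10.pkl","rb"));P=pts(d)
m=(P[...,0]>.425)&(P[...,0]<.549)&(abs(P[...,1]+.01)<.066)&(P[...,2]>.0)&(P[...,2]<.2)
q=P[m];print(len(q),q.max(0),np.percentile(q[:,2],[5,50,90,99]))
for x in np.arange(.43,.56,.01):
    r=P[(abs(P[...,0]-x)<.005)&(abs(P[...,1]+.005)<.05)&(P[...,2]<.2)];print(round(x,2),r[:,2].min().round(3),np.median(r[:,2]).round(3),r[:,2].max().round(3))
r=P[(P[...,2]>.092)&(P[...,2]<.108)&(abs(P[...,1]+.01)<.04)&(P[...,0]>.54)&(P[...,0]<.62)];print("pull",len(r),np.percentile(r,[2,98],axis=0))
E
```

```text
{'clock': np.float64(21.525), 'position': array([ 0.5252, -0.01  ,  0.2692]), 'force': array([-0.8651,  0.0519, -0.8603]), 'width': np.float64(0.3494), 'gripper_force': np.float64(0.0)} [[-0.036, 0.999], [0.999, 0.036]]
8158 [0.54899541 0.05598656 0.08107814] [0.00914599 0.03006513 0.03634289 0.07934803]
0.43 0.008 0.011 0.025
0.44 0.008 0.023 0.038
0.45 0.008 0.035 0.038
0.46 0.008 0.035 0.038
0.47 0.007 0.031 0.038
0.48 0.008 0.03 0.038
0.49 0.009 0.03 0.038
0.5 0.009 0.03 0.038
0.51 0.008 0.031 0.038
0.52 0.008 0.034 0.038
0.53 0.008 0.035 0.038
0.54 0.008 0.035 0.038
0.55 0.007 0.011 0.077
0.56 0.008 0.075 0.077
pull 633 [[ 0.56677662 -0.02889499  0.09303834]
 [ 0.58048407  0.02478031  0.10564607]]
```

Both saucers now lie stacked flat in the box, top at 38 mm. Next, go behind the pull with closed fingers and push the hatch shut.

Emit:
{"name": "jog_arm", "arguments": {
  "moves": [
    [0.006,0.04,0,0],
    [0.006,0.087,0,0],
    [0.006,0.087,0,0],
    [0.006,0.087,0.05,0],
    [0.006,0.087,0.1,0],
    [0.006,0.087,0.14,0],
    [0.006,0.087,0.16,0],
    [0.006,0.087,0.172,0],
    [0.006,0.087,0.172,0]
  ],
  "hand": 0
}}

```text
clock: 22.65
position: [0.611, -0.001, 0.0962]
ee_rot: [-2.181, -2.26, 0.002]
force: [0.1, 0.7, -0.3]
width: 0.005
gripper_force: 0.0
```

Emit:
{"name": "jog_arm", "arguments": {
  "moves": [
    [0,-0.01,0,0],
    [0,-0.02,0,0],
    [0,-0.03,0,0],
    [0,-0.04,0,0],
    [0,-0.055,0,0],
    [0,-0.07,0,0],
    [0,-0.085,0,0],
    [0,-0.1,0,0],
    [0,-0.11,0,0],
    [0,-0.12,0,0],
    [0,-0.12,0,0]
  ]
}}

```text
clock: 24.02
position: [0.4907, -0.0051, 0.0965]
ee_rot: [-2.18, -2.26, 0.001]
force: [0.0, 0.1, -0.2]
width: 0.009
gripper_force: 0.0
```

```bash
cat > hatch.py <<'E'
import sys
from h import *
from cell import arm
d=arm.get_image("top");P=pts(d);hsv=cv2.cvtColor(d["color"],cv2.COLOR_RGB2HSV)
m=(hsv[...,1]>100)&(abs(P[...,1]+.01)<.06)&(P[...,2]>.06)&(P[...,2]<.09)&(P[...,0]>.40)&(P[...,0]<.74)
q=P[m];print("hatch x",np.percentile(q[:,0],[0.5,1,99,99.5]).round(4),len(q),arm.observe()["force"].round(1),arm.observe()["position"].round(4))
E
python3 hatch.py
```

```text
hatch x [0.479  0.482  0.5982 0.5988] 202 [-0.4 -0.4  0.4] [ 0.4913 -0.0051  0.0966]
```

Emit:
{"name": "jog_arm", "arguments": {
  "moves": [
    [0,-0.006,0,0],
    [0,-0.012,0,0],
    [0,-0.017,0,0],
    [0,-0.02,0,0],
    [0,-0.022,0,0]
  ]
}}

```text
clock: 24.7
position: [0.4698, -0.0059, 0.0967]
ee_rot: [-2.181, -2.261, -0.0]
force: [1.3, 0.0, -1.6]
width: 0.005
gripper_force: 0.8
```

Emit:
{"name": "jog_arm", "arguments": {
  "moves": [
    [0,-0.002,0,0],
    [0,-0.004,0,0],
    [0,-0.006,0,0],
    [0,-0.006,0,0]
  ]
}}

```text
clock: 25.2
position: [0.4658, -0.0061, 0.0971]
ee_rot: [2.179, 2.259, 0.004]
force: [7.0, 2.1, -4.7]
width: 0.005
gripper_force: 3.3
```

Emit:
{"name": "jog_arm", "arguments": {
  "moves": [
    [0,-0.002,0,0],
    [0,-0.004,0,0],
    [0,-0.006,0,0],
    [0,-0.006,0,0]
  ]
}}

```text
clock: 25.7
position: [0.4655, -0.0063, 0.0984]
ee_rot: [2.173, 2.254, 0.014]
force: [22.0, 1.5, -13.6]
width: 0.005
gripper_force: 10.6
```

At the stop: 22 N with no motion. Back off, lift and verify.

Emit:
{"name": "jog_arm", "arguments": {
  "moves": [
    [0,0.01,0,0],
    [0,0.025,0,0],
    [0,0.025,0,0],
    [0,0.025,-0.05,0],
    [0,0.025,-0.1,0],
    [0,0.025,-0.15,0],
    [0,0.025,-0.2,0],
    [0,0.025,-0.2,0],
    [0,0.025,-0.2,0]
  ]
}}

```text
clock: 26.82
position: [0.4822, -0.0054, 0.2961]
ee_rot: [-2.18, -2.26, 0.001]
force: [-0.9, -0.6, -0.4]
width: 0.006
gripper_force: 0.0
```

```bash
python3 hatch.py; python3 look.py wrist w11
python3 - <<'E'
from h import *
d=pickle.load(open("pics/w11.pkl","rb"));P=pts(d);hsv=cv2.cvtColor(d["color"],cv2.COLOR_RGB2HSV)
b=(abs(P[...,1]+.01)<.05)
m=(hsv[...,1]>100)&b&(P[...,2]>.06)&(P[...,2]<.085)&(P[...,0]>.40)&(P[...,0]<.74);q=P[m];print("hatch",np.percentile(q[:,0],[.3,1,99,99.7]).round(4))
w=b&(hsv[...,1]<80)&(abs(P[...,2]-.08)<.006)&(P[...,0]<.45)&(P[...,0]>.39);q=P[w];print("front wall",q[:,0].min(),q[:,0].max())
r=P[(P[...,2]>.092)&(P[...,2]<.108)&b&(P[...,0]>.40)&(P[...,0]<.62)];print("pull",len(r),np.percentile(r,[2,98],axis=0))
E
python3 chk.py w11
```

```text
hatch x [0.4222 0.4226 0.5749 0.5757] 655 [-0.5 -0.6 -1.1] [ 0.482  -0.0054  0.2956]
{'clock': np.float64(26.925), 'position': array([ 0.482 , -0.0055,  0.2954]), 'force': array([-0.6742,  0.1089,  0.2444]), 'width': np.float64(0.0068), 'gripper_force': np.float64(0.0)} [[-0.036, 0.999], [0.999, 0.036]]
hatch [0.4205 0.4219 0.5751 0.5765]
front wall 0.41290873045554616 0.421407721315559
pull 543 [[ 0.43542015 -0.03283663  0.09378286]
 [ 0.44896506  0.02074957  0.1055612 ]]
0.474 20 xmin 0.4803 zmax 0.1057
0.52 0 xmin 0 zmax 0
0.565 0 xmin 0 zmax 0
0.611 0 xmin 0 zmax 0
held 0 0 0
```

The hatch edge meets the front wall (both at x = 0.421), the tool is clear, and the sound saucers were unmoved when last checked. Handing in.

```bash
python3 -c "
from cell import arm
print(arm.sign_off())"
```

```text
the job is handed in; nothing more can be done
None
```

Both chipped saucers are lying flat in the breakages box, the hatch is shut against its front stop, the sound saucers were within about 2 mm of their start when last measured, and the job is handed in at about 27 s (the verdict was not shown).

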